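# Preset the lamp clamp with its knurled wheel

## Task

Preset the bench clamp for the next lamp: with a fingertip, roll the top of the knurled wheel away from you, stroke by stroke, until the orange needle on the moving blue jaw points inside the green band of the black gauge clip, then take your hand away. Approach the band from the open side and do not run the needle out past its far edge; turn it only by the wheel, never by pushing the jaw. Nothing is to be grasped or lifted, and leave the lamp, the bottle, the tip rack and the cassette standing or lying where they are.

Things in the scene. Friction and masses are not known exactly. Their poses are not given: they have to be found in the camera images.
- lamp_clamp: Bench lamp clamp, fixed to the bench: grey base plate 116 x 270 x 12 mm, origin at the centre of its underside. Its y axis runs along the brass lead screw from the knurled wheel (at y = -90 mm) to the fixed blue jaw (y = +105 to +121 mm, top 68 mm high); its -x side, with the white scale rail (60 mm high), looks toward the robot; z is up.
- wheel_centre (a point): Centre of the knurled steel wheel, on its level axis, 45 mm above the bench; axes as the clamp's (y is the wheel's axis). The wheel's radius over its ribs is 32 mm, so its top is 77 mm above the bench, and it is 24 mm wide along y. The 10 mm thick aluminium bearing cheeks close on both sides reach only 23.5 mm from the axis, so only the rim stands out.
- knurled_wheel: The knurled wheel itself (origin at wheel_centre; this frame turns with it). 24 lengthwise ribs about 2 mm high. Rolling its top toward the clamp's +x (away from the robot) moves the jaw toward +y and closes the gap, 6 mm per radian of the wheel, that is 0.19 mm for each mm that its rim is rolled. It turns stiffly (about 0.04 N m, 1.3 N at the rim) and stays where it is left. A fingertip pressed on with a few newtons carries it by friction and by the ribs.
- clamp_jaw: Moving blue jaw, 70 x 18 x 52 mm with a cork face, origin at its centre, 42 mm above the bench; it slides along the clamp's y, driven by the wheel, and its axes are the clamp's. Its top is 68 mm high.
- needle_tip (a point): Tip of the orange needle (3 mm wide) that points to -x from the top of the moving jaw, 69.5 mm above the bench, just above the scale rail.
- gauge_clip: Black gauge clip, 20 mm long along y, set somewhere on the scale rail, with a green band 6 mm wide in the middle of it (top and front). Origin: middle of the green band at its +x edge, where the needle tip points when it is set right, 69.5 mm above the bench; axes as the clamp's. The needle starts 12 to 30 mm from it on the -y side, and must come to read y = 0 in this frame.
- lamp_pb: Bystander: glass lamp with a dark socket lying on the bench left of the clamp, 38 x 166 x 38 mm, loose, origin under its middle.
- buffer_bottle: Bystander: white screw-cap bottle behind the clamp, 62 mm across, 121 mm high, loose, origin under its middle.
- cassette: Bystander: black pump cassette with an orange tab behind the clamp, 24 x 70 x 26 mm, loose, origin under its middle.
- tip_rack: Bystander: rack of yellow pipette tips behind the clamp, 62 x 92 x 50 mm, loose, origin under its middle.

How it is judged:
By the outcome, as a careful person would: the job done as asked, in the order asked, and still so for the second after the job is handed in, with the robot touching nothing.
It also fails if it takes over 48 s, if anything falls off the work surface, if the arm or the gripper's body presses on something with over 40 N, if the wrist force passes 120 N, or if a joint passes its speed limit or range.

## Robot

A 7-joint arm with a two-finger parallel gripper is mounted at the origin on a cart in front of the work surface, level with it; the furniture and walls round the work are solid. World frame = base frame: x ahead of the robot, y to its left, z up, the work surface at z = 0. Lengths are in m, angles in rad, forces in N, time in s.
With the tool pointing down it reaches from about 0.4 to 0.85 m from the base axis. Payload 10.4 kg.
Tool frame: the origin (TCP) lies midway between the tips of the shut fingers; the grasp point (between the pads) lies 19 mm behind it; z points along the fingers, y is the direction in which the jaws open and shut (so a half turn about z gives the same grasp; the last joint's range is limited). The gripper opens to 85 mm and grips with 20 to 120 N. Pads are 22 mm wide; open, the fingers measure 114 mm over their backs; the gripper's body (76 mm by 85 mm) begins 54 mm behind the grasp point. The pads swing forward as they close: fully open they stand 13 mm farther back than shut.
Start: joints at [-1.245, 0.332, -0.065, 1.46, 0.022, 1.35, -0.088], TCP at [0.214, 0.587, 0.231] pointing down, gripper open.
Joint ranges: [-2.6, 2.6], [-0.5, 2.12], [-1.47, 1.34], [0.16, 2.42], [-1.27, 4.41], [0.06, 2.06], [-2.6, 2.6]. Speed limits (rad/s): [2.22, 2.22, 2.79, 2.79, 3.14, 3.14, 3.14].

## Interface

Orientations are given as a unit quaternion [x, y, z, w].
In Python, from workcell import manip, camera, camera_info, workorder, nets gives the robot as it stands.
- The arm moves only by the tool apply_moves, never from a script. Its argument "commands" is a list of rows, each a list of 5 numbers: the shift along the tool's x, y, z in m, then the turn about the tool's z in degrees, then the gripper command: -1 is fully open, 1 is shut, values between are in proportion. A call has 1 to 5 rows; each row shifts and turns the pose as measured when the row begins, along the tool's axes as they then stand; what a row does not reach is not made up. A row lasts 1/12 s, in which the tool goes at most 41.7 mm and 7.16 degrees, less where a joint would pass 70% of its speed; a pose out of reach is approached as far as the arm can. A call is refused whole if a number of a shift passes 0.0417 or a number of a turn 7.16, either way. A call with a gripper value outside its range is refused whole. The fingers move at their own pace and stop on an object; "squeeze" is the grip in N (left out, the last holds). Time passes only in rows, so rows that do not move let the fingers close. It gives the time, the measured TCP pose, the force and the opening at its end, in the units of the state.
- manip.get_obs(): the state, without advancing time (a new reading comes with each control period).
- camera(name): name is "scene" or "side" or "wrist"; returns (picture, depth): 420x560x3 uint8, red, green, blue; 420x560 float32, m along the optical axis (not along the pixel's ray), 0 where there is no reading.
- camera_info(name): a dict with "camera_matrix" (3x3 intrinsics, pixels), "xyz" and "rotation" of the camera in the world; the wrist camera has in their place "T_tool_cam" (4x4, takes a point from camera to tool coordinates, whose origin is the TCP and whose axes are the flange's). Camera axes: x right, y down, z forward; pixel columns grow to the right and rows downward; lengths in m; the calibration is good to about 2 mm. A picture is of the moment at which its call begins: read the wrist's pose just before it. camera_info takes no time and is no camera call.
- workorder.hand_in(): hands the job in, once; it reports no verdict.
Trained networks look in the newest picture that a camera, given by its name, has taken for a name from the list of things; names that differ only in an ending like _2 or _b are one class to them, and where a whole thing is asked for, a point or a joint stands for the part that bears it (a point fixed in the world has none). Each returns a list of dicts, best first, with "conf" (0 to 1); they miss things now and then, are a little off and sometimes report something else, mostly with a low value. They report only what shows in the picture. A call takes as long as a camera call.
- nets.look_for(camera, thing): "rect" ([left, top, width, height] in pixels, round what is visible of it).
- nets.place_of(camera, thing): "xy" ([column, row] in pixels: a listed point, or the origin of a listed thing).
The state is a dict: "clock": time; "joint_pos": joint angles; "joint_velocities": joint speeds; "tau": joint torques, N m; "position": TCP position; "ee_rot": TCP orientation; "ft_force": force on the tool from outside, world axes, zero at the start; "torque": the same for the moment, N m; "grip_width": opening from 0.0 (shut) to 1.0 (fully open).
Only numpy, scipy, OpenCV 4.12 (cv2) and the standard library are available. Lean on these libraries where they do the work, as an engineer would, in place of code of your own. Each camera call takes 0.05 s, during which the arm holds its last target. There are 200 camera calls.

## Working session

There is one attempt and no reset: what is moved stays moved. The work goes in short steps, Python scripts to look and compute and a tool call to move; the robot and the scene stay as the last step left them, time stands still between calls to the robot, and variables do not carry over. Pictures are saved under pics/ and viewed, about 8 in all and at most 12, crops included, and the job is handed in when it is done.

Besides the shell and the picture viewer there is one more tool, called after "Request:" in YAML: its name, and indented under it one key for each argument. apply_moves: Moves the arm, as the interface text tells. Its arguments: {"type":"object","properties":{"commands":{"type":"array","items":{"type":"array","items":{"type":"number"}}},"squeeze":{"type":"number"}},"required":["commands"]}

```bash
mkdir -p pics; cat > h.py <<'E'
import numpy as np,cv2
from scipy.spatial.transform import Rotation as R
from workcell import manip,camera,camera_info,workorder,nets
def cam(n):
    i=camera_info(n)
    K=np.array(i["camera_matrix"])
    if n=="wrist":
        o=manip.get_obs();T=np.eye(4);T[:3,:3]=R.from_quat(o["ee_rot"]).as_matrix();T[:3,3]=o["position"]
        T=T@np.array(i["T_tool_cam"])
    else:
        T=np.eye(4);r=np.array(i["rotation"])
        T[:3,:3]=r if r.shape==(3,3) else R.from_quat(r).as_matrix();T[:3,3]=i["xyz"]
    return K,T
def atz(K,T,uv,z):
    d=T[:3,:3]@np.linalg.solve(K,[uv[0],uv[1],1]);return T[:3,3]+d*(z-T[2,3])/d[2]
def pix(K,T,p):
    q=K@(T[:3,:3].T@(np.array(p)-T[:3,3]));return q[:2]/q[2]
def save(im,f): cv2.imwrite("pics/"+f,im[:,:,::-1])
E
python3 - <<'E'
from h import *
o=manip.get_obs();print({k:np.round(o[k],3) for k in ("clock","position","ee_rot","ft_force","grip_width")})
ims=[]
for n in("scene","side"):
    im,d=camera(n);save(im,n+"0.png");K,T=cam(n);print(n,np.round(T,3).tolist(),np.round(K,1).tolist())
    for t,z in(("wheel_centre",.045),("needle_tip",.0695),("gauge_clip",.0695),("clamp_jaw",.042),("lamp_clamp",0)):
        for r in nets.place_of(n,t)[:2]: print(t,np.round(r["xy"],1),round(r["conf"],2),np.round(atz(K,T,r["xy"],z),4))
E
```

```text
{'clock': np.float64(0.0), 'position': array([0.213, 0.587, 0.23 ]), 'ee_rot': array([ 0.174,  0.985, -0.001, -0.   ]), 'ft_force': array([-0.29 ,  0.26 , -0.565]), 'grip_width': np.float64(1.002)}
scene [[0.626, -0.445, 0.641, 0.102], [-0.78, -0.358, 0.514, -0.144], [0.001, -0.821, -0.571, 0.542], [0.0, 0.0, 0.0, 1.0]] [[379.1, 0.0, 277.6], [0.0, 379.1, 206.3], [0.0, 0.0, 1.0]]
wheel_centre [334.2 296.7] 0.93 [0.51   0.0585 0.045 ]
needle_tip [268.8 279.1] 0.7 [0.4534 0.1567 0.0695]
gauge_clip [254.3 272.8] 0.64 [0.4491 0.1861 0.0695]
clamp_jaw [281. 272.] 0.72 [0.5018 0.1682 0.042 ]
lamp_clamp [288.3 292.6] 0.92 [0.5012 0.1498 0.    ]
side [[0.968, -0.094, 0.231, 0.387], [-0.25, -0.379, 0.891, -0.644], [0.003, -0.921, -0.39, 0.472], [0.0, 0.0, 0.0, 1.0]] [[449.4, 0.0, 277.3], [0.0, 449.4, 207.6], [0.0, 0.0, 1.0]]
wheel_centre [241.1 272.4] 0.82 [0.501  0.0544 0.045 ]
needle_tip [205.6 237. ] 0.78 [0.4501 0.1638 0.0695]
gauge_clip [206.9 234. ] 0.39 [0.4541 0.1766 0.0695]
clamp_jaw [232.8 246.7] 0.84 [0.5032 0.1618 0.042 ]
lamp_clamp [233.2 269.2] 0.79 [0.4997 0.1442 0.    ]
```

View pics/scene0.png

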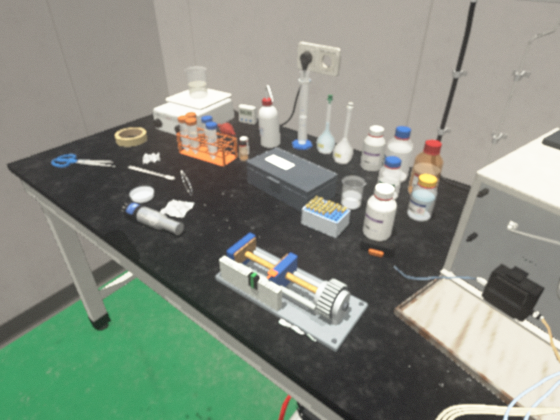

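View pics/side0.png

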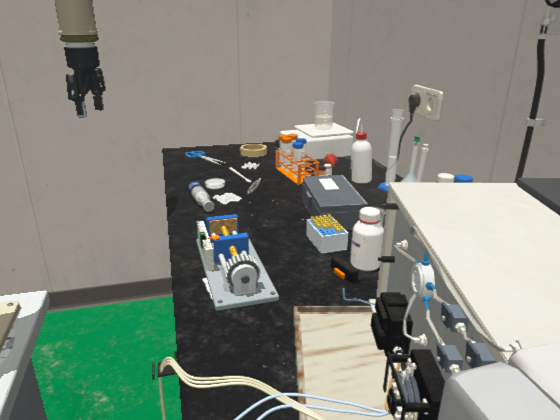

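The scene view shows the clamp with its wheel at about (334,297), the needle at (269,279) and the clip at (254,273). The side view agrees, with the wheel at (241,272). That puts the wheel near (0.505, 0.056), with the clamp yawed slightly. I'll move above it, with the fingers shut.

Request:
apply_moves:
  commands:
    - [-0.028, -0.025, 0, 0, 1]
    - [-0.028, -0.025, 0, 0, 1]
    - [-0.028, -0.025, 0, 0, 1]
    - [-0.028, -0.025, 0, 0, 1]
    - [-0.028, -0.025, 0, 0, 1]
  squeeze: 40

```text
clock: 1.02
position: [0.2985, 0.4231, 0.2289]
ee_rot: [0.166, 0.986, 0.0, -0.002]
ft_force: [1.2, 0.5, 0.6]
grip_width: 0.297
```

Request:
apply_moves:
  commands:
    - [-0.028, -0.025, 0, 0, 1]
    - [-0.028, -0.025, 0, 0, 1]
    - [-0.028, -0.025, 0, 0, 1]
    - [-0.028, -0.025, 0, 0, 1]
    - [-0.028, -0.025, 0, 0, 1]

```text
clock: 1.43
position: [0.3926, 0.2503, 0.2292]
ee_rot: [0.166, 0.986, 0.002, -0.002]
ft_force: [1.9, -0.2, -0.4]
grip_width: 0.0
```

Request:
apply_moves:
  commands:
    - [0, 0, 0, -6, 1]
    - [0, 0, 0, -6, 1]
    - [0, 0, 0, -6, 1]
    - [0, 0, 0, -4, 1]
    - [0, 0, 0, 0, 1]

```text
clock: 1.85
position: [0.3982, 0.2396, 0.2307]
ee_rot: [-0.025, 1.0, 0.003, 0.0]
ft_force: [-0.1, -0.4, 1.1]
grip_width: -0.002
```

```bash
python3 -c "
from h import *
o=manip.get_obs();print({k:np.round(o[k],3) for k in ('clock','position','ee_rot','ft_force','grip_width')});print(R.from_quat(o['ee_rot']).as_matrix().round(3));print(np.round(camera_info('wrist')['T_tool_cam'],3),camera_info('wrist')['camera_matrix'])"
```

```text
{'clock': np.float64(1.85), 'position': array([0.398, 0.24 , 0.231]), 'ee_rot': array([-0.025,  1.   ,  0.003,  0.   ]), 'ft_force': array([-0.119, -0.375,  1.072]), 'grip_width': np.float64(-0.002)}
[[-0.999 -0.05   0.001]
 [-0.05   0.999  0.006]
 [-0.001  0.006 -1.   ]]
[[-0.    -0.945 -0.328  0.085]
 [ 1.    -0.     0.001 -0.001]
 [-0.001 -0.328  0.945 -0.143]
 [ 0.     0.     0.     1.   ]] [[339.92404579   0.         279.04808549]
 [  0.         339.92404579 209.21029768]
 [  0.           0.           1.        ]]
```

Request:
apply_moves:
  commands:
    - [-0.013, -0.029, 0, 0, 1]
    - [-0.013, -0.029, 0, 0, 1]
    - [-0.013, -0.029, 0, 0, 1]
    - [-0.013, -0.029, 0, 0, 1]
    - [-0.005, -0.01, 0, 0, 1]

```text
clock: 2.27
position: [0.462, 0.116, 0.2307]
ee_rot: [-0.024, 1.0, 0.004, 0.001]
ft_force: [-0.4, -0.1, -0.7]
grip_width: -0.002
```

Request:
apply_moves:
  commands:
    - [0, 0, 0, 0, 1]
    - [0, 0, 0, 0, 1]

```text
clock: 2.43
position: [0.463, 0.1134, 0.2309]
ee_rot: [-0.019, 1.0, 0.004, 0.001]
ft_force: [-0.3, 0.2, -0.1]
grip_width: -0.001
```

```bash
cat > look.py <<'E'
from h import *
import sys
o=manip.get_obs();K,T=cam("wrist")
print({k:np.round(o[k],3) for k in ('clock','position','ee_rot','ft_force')})
im,d=camera("wrist");save(im,sys.argv[1]);np.savez("last.npz",im=im,d=d,K=K,T=T)
P={}
for t,z in(("wheel_centre",.045),("needle_tip",.0695),("gauge_clip",.0695),("clamp_jaw",.042),("lamp_clamp",0)):
    for r in nets.place_of("wrist",t)[:1]:
        P[t]=atz(K,T,r["xy"],z);print(t,np.round(r["xy"],1),round(r["conf"],2),np.round(P[t],4))
E
python3 look.py w1.png
```

```text
{'clock': np.float64(2.433), 'position': array([0.463, 0.113, 0.231]), 'ee_rot': array([-0.019,  1.   ,  0.004,  0.001]), 'ft_force': array([-0.31 ,  0.18 , -0.086])}
needle_tip [331.7 177.7] 0.91 [0.4521 0.1624 0.0695]
gauge_clip [356.5 178.8] 0.64 [0.4523 0.1854 0.0695]
clamp_jaw [322.8 214.8] 0.94 [0.4987 0.1615 0.042 ]
lamp_clamp [306.3 203.8] 0.63 [0.501 0.148 0.   ]
```

View pics/w1.png

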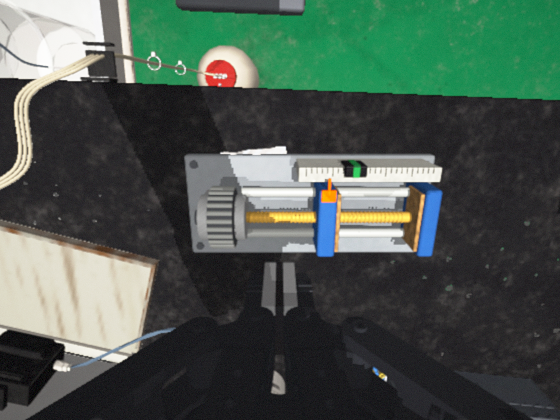

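The wrist view shows the wheel at about (222,217), the needle tip at (331,180) and the green band at (355,170). The clamp is square with the picture. I'll measure these precisely from colour and depth.

```bash
cat > meas.py <<'E'
from h import *
f=np.load("last.npz");im,d,K,T=f["im"],f["d"],f["K"],f["T"]
v,u=np.mgrid[0:420,0:560]
C=np.stack([(u-K[0,2])/K[0,0]*d,(v-K[1,2])/K[1,1]*d,d],-1);W=C@T[:3,:3].T+T[:3,3]
h=cv2.cvtColor(im,cv2.COLOR_RGB2HSV).astype(int)
roi=(v>145)&(v<265)&(u>180)&(u<450)
g=roi&(h[...,0]>45)&(h[...,0]<85)&(h[...,1]>110)&(h[...,2]>60)
print("green",g.sum(),"u",u[g].min(),u[g].max(),"v",v[g].min(),v[g].max(),"mean uv",u[g].mean(),v[g].mean(),"W",W[g].mean(0).round(4))
n=roi&(h[...,0]<16)&(h[...,1]>160)&(h[...,2]>150)&(v<205)
for r in range(v[n].min(),v[n].max()+1):
    m=n[r];print(r,u[0][m].min(),u[0][m].max(),W[r][m].mean(0).round(4))
for r in range(v[g].min(),v[g].max()+1):
    m=g[r];print('g',r,u[0][m].min(),u[0][m].max(),W[r][m].mean(0).round(4)) if m.any() else 0
b=roi&(W[...,2]>.072)&(W[...,1]<.1)
if b.any(): print("wheel top",b.sum(),W[b].min(0).round(4),W[b].max(0).round(4),np.median(W[b],0).round(4))
bl=roi&(h[...,0]>100)&(h[...,0]<125)&(h[...,1]>130)&(W[...,2]>.06)
for lo,hi in((300,345),(400,445)):
    m=bl&(u>lo)&(u<hi);p=W[m][:,:2]
    if len(p)>20: print("jaw",p.mean(0).round(4),cv2.minAreaRect(p.astype(np.float32)))
E
python3 meas.py
```

```text
green 130 u 349 360 v 160 176 mean uv 355.66923076923075 168.25384615384615 W [0.4432 0.1844 0.0658]
179 329 330 [0.4154 0.1341 0.2228]
180 328 328 [0.4568 0.1608 0.0597]
181 328 328 [0.4575 0.1607 0.061 ]
182 328 328 [0.4644 0.1647 0.0377]
183 328 330 [0.4604 0.1624 0.057 ]
184 328 330 [0.4579 0.1603 0.0705]
185 328 330 [0.4588 0.1604 0.0705]
186 328 330 [0.4595 0.1603 0.0714]
187 328 330 [0.4603 0.1602 0.0722]
188 328 330 [0.4613 0.1603 0.0721]
189 328 330 [0.4624 0.1605 0.0713]
190 322 336 [0.4635 0.1607 0.0708]
191 322 336 [0.4641 0.1606 0.0722]
192 322 322 [0.4653 0.1542 0.0722]Traceback (most recent call last):
  File "meas.py", line 11, in <module>
    m=n[r];print(r,u[0][m].min(),u[0][m].max(),W[r][m].mean(0).round(4))
                   ~~~~~~~~~~~^^
    return umr_minimum(a, axis, None, out, keepdims, initial, where)
ValueError: zero-size array to reduction operation minimum which has no identity
```

```bash
sed -i 's/^    m=n\[r\];print(\(.*\))$/    m=n[r]\n    if m.any() and 0: print(\1)/' meas.py; python3 meas.py
```

```text
green 130 u 349 360 v 160 176 mean uv 355.66923076923075 168.25384615384615 W [0.4432 0.1844 0.0658]
g 160 349 353 [0.4397 0.1841 0.0449]
g 161 349 355 [0.4398 0.1841 0.0495]
g 162 350 357 [0.4398 0.1846 0.054 ]
g 163 351 358 [0.4396 0.1843 0.0596]
g 164 352 359 [0.4397 0.1843 0.0637]
g 165 353 360 [0.4398 0.1843 0.0678]
g 166 354 360 [0.4403 0.1844 0.0697]
g 167 354 360 [0.4413 0.1846 0.0695]
g 168 353 360 [0.4421 0.184  0.0703]
g 169 353 360 [0.443  0.1841 0.0703]
g 170 353 360 [0.4438 0.1841 0.0707]
g 171 353 360 [0.445  0.1845 0.0696]
g 172 353 360 [0.4459 0.1846 0.0697]
g 173 353 360 [0.4467 0.1846 0.0702]
g 174 353 360 [0.4477 0.1847 0.0701]
g 175 352 360 [0.4486 0.1844 0.0701]
g 176 353 359 [0.4496 0.1845 0.07  ]
wheel top 820 [0.4861 0.0474 0.072 ] [0.5206 0.0719 0.079 ] [0.5017 0.0598 0.0752]
jaw [0.5025 0.1608] ((0.45317891240119934, 0.14744418859481812), (0.1663854420185089, 0.0313606858253479), 16.666969299316406)
jaw [0.4925 0.2605] ((0.4377303421497345, 0.2055218517780304), (0.2208450585603714, 0.0557962991297245), 44.17736053466797)
```

Request:
apply_moves:
  commands:
    - [-0.007, -0.014, 0.025, 0, 1]
    - [-0.007, -0.014, 0.025, 0, 1]
    - [-0.007, -0.014, 0.025, 0, 1]
    - [-0.005, -0.012, 0.025, 0, 1]
    - [-0.003, -0.004, 0.015, 0, 1]

```text
clock: 3.15
position: [0.4975, 0.0638, 0.1157]
ee_rot: [-0.026, 1.0, 0.006, 0.006]
ft_force: [-0.9, -0.3, -0.7]
grip_width: -0.002
```

Request:
apply_moves:
  commands:
    - [0, 0, 0, 0, 1]
    - [0, 0, 0, 0, 1]

```text
clock: 3.32
position: [0.4957, 0.0632, 0.1127]
ee_rot: [-0.026, 1.0, 0.005, 0.003]
ft_force: [-0.4, 0.0, -0.2]
grip_width: -0.001
```

Request:
apply_moves:
  commands:
    - [0.002, -0.002, 0.015, 0, 1]
    - [0.001, -0.001, 0.015, 0, 1]
    - [0, 0, 0.005, 0, 1]
    - [0, 0, 0.003, 0, 1]

```text
clock: 3.65
position: [0.495, 0.0648, 0.0784]
ee_rot: [-0.028, 1.0, 0.007, 0.006]
ft_force: [-0.9, -0.3, 0.1]
grip_width: -0.004
```

Request:
apply_moves:
  commands:
    - [0.002, -0.005, 0, 0, 1]
    - [0.001, -0.002, 0.003, 0, 1]
    - [0, 0, 0.003, 0, 1]
    - [0, 0, 0.003, 0, 1]

```text
clock: 3.98
position: [0.4964, 0.0591, 0.0758]
ee_rot: [-0.029, 0.999, 0.009, 0.01]
ft_force: [-5.4, -2.6, 39.5]
grip_width: -0.004
```

Request:
apply_moves:
  commands:
    - [0, 0, 0.001, 0, 1]
    - [-0.006, 0, 0.001, 0, 1]

```text
clock: 4.15
position: [0.5047, 0.0594, 0.0775]
ee_rot: [-0.028, 0.999, 0.01, 0.013]
ft_force: [0.5, 0.8, 0.0]
grip_width: -0.004
```

Request:
apply_moves:
  commands:
    - [-0.008, 0, 0.001, 0, 1]
    - [-0.008, 0, 0.001, 0, 1]

```text
clock: 4.32
position: [0.5224, 0.0607, 0.0771]
ee_rot: [-0.028, 0.999, 0.011, 0.014]
ft_force: [0.7, 0.1, 0.5]
grip_width: 0.002
```

Request:
apply_moves:
  commands:
    - [0, 0, -0.01, 0, 1]
    - [0, 0, -0.012, 0, 1]

```text
clock: 4.48
position: [0.5221, 0.0599, 0.0981]
ee_rot: [-0.028, 0.999, 0.009, 0.013]
ft_force: [0.4, -0.0, -0.1]
grip_width: 0.001
```

```bash
python3 look.py w2.png; python3 meas.py | head -3
python3 - <<'E'
from h import *
im=cv2.imread("pics/w2.png");cv2.imwrite("pics/w2c.png",cv2.resize(im,None,fx=1.4,fy=1.4))
E
```

```text
{'clock': np.float64(4.483), 'position': array([0.522, 0.06 , 0.098]), 'ee_rot': array([-0.028,  0.999,  0.009,  0.013]), 'ft_force': array([ 0.366, -0.003, -0.15 ])}
wheel_centre [278.3 207.1] 0.89 [0.5054 0.0591 0.045 ]
needle_tip [492.9 134.8] 0.55 [0.4528 0.1629 0.0695]
gauge_clip [536.2 135.7] 0.77 [0.452  0.1849 0.0695]
clamp_jaw [446.6 202.3] 0.81 [0.4982 0.1634 0.042 ]
lamp_clamp [397.8 185.9] 0.56 [0.501  0.1479 0.    ]Traceback (most recent call last):
  File "meas.py", line 8, in <module>
    print("green",g.sum(),"u",u[g].min(),u[g].max(),"v",v[g].min(),v[g].max(),"mean uv",u[g].mean(),v[g].mean(),"W",W[g].mean(0).round(4))
                              ~~~~~~~~^^
    return umr_minimum(a, axis, None, out, keepdims, initial, where)
ValueError: zero-size array to reduction operation minimum which has no identity
```

View pics/w2c.png

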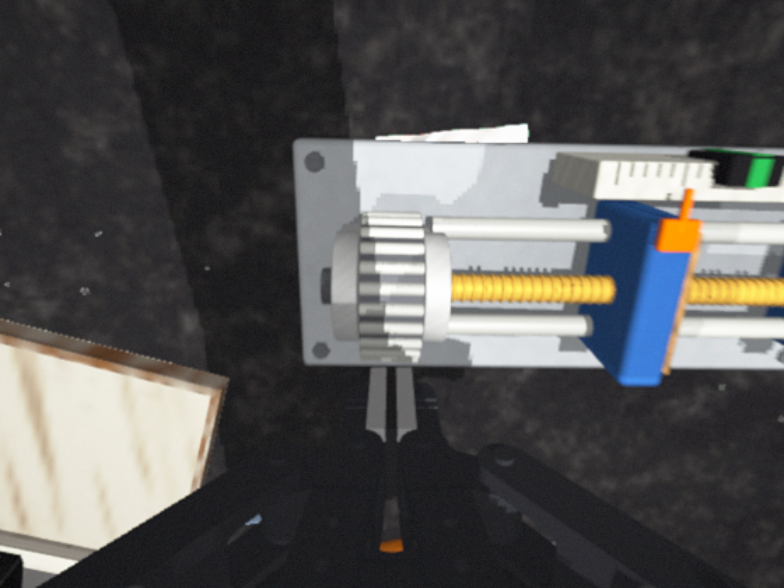

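The wrist view now shows the wheel at (280,206) in raw pixels, the needle tip at (492,136) and the green band at about (542,122), so it can read the needle from the stroking pose. I'll build a precise readout.

```bash
cat > read.py <<'E'
from h import *
import sys
o=manip.get_obs();K,T=cam("wrist");im,d=camera("wrist")
if len(sys.argv)>1: save(im,sys.argv[1])
h=cv2.cvtColor(im,cv2.COLOR_RGB2HSV).astype(int);v,u=np.mgrid[0:420,0:560]
def W(m): 
    p=np.array([atz(K,T,(a,b),.0695) for a,b in zip(u[m],v[m])]);return p
def sel(m,xr,yr):
    p=W(m);k=(p[:,0]>xr[0])&(p[:,0]<xr[1])&(p[:,1]>yr[0])&(p[:,1]<yr[1]);return p[k]
g=sel((h[...,0]>45)&(h[...,0]<85)&(h[...,1]>110)&(h[...,2]>60),(.442,.4515),(.17,.2))
n=sel((h[...,0]<16)&(h[...,1]>150)&(h[...,2]>120),(.44,.462),(.14,.21))
print(round(float(o['clock']),2),np.round(o['position'],4),np.round(o['ft_force'],1))
def st(p,t):
    if len(p)<5: print(t,len(p));return
    lo,hi=np.percentile(p,[2,98],0);print(t,len(p),"y lo/mid/hi",lo[1].round(4),((lo+hi)/2)[1].round(4),hi[1].round(4),"x",lo[0].round(4),hi[0].round(4));return ((lo+hi)/2)[1]
a,b=st(g,"green"),st(n,"needle")
if a and b: print("GAP mm",round((a-b)*1000,2))
E
python3 read.py
```

```text
4.78 [0.5218 0.0602 0.0978] [ 1.   0.3 -0.4]
green 256 y lo/mid/hi 0.1813 0.1847 0.1881 x 0.4421 0.4505
needle 58 y lo/mid/hi 0.1602 0.1621 0.1639 x 0.4526 0.4616
GAP mm 22.65
```

Request:
apply_moves:
  commands:
    - [0.018, 0, 0, 0, 1]
    - [0.014, 0, 0.004, 0, 1]
    - [0, 0, 0.01, 0, 1]
    - [0, 0, 0.005, 0, 1]
    - [0, 0, 0.002, 0, 1]

```text
clock: 5.25
position: [0.4895, 0.059, 0.0745]
ee_rot: [-0.029, 0.999, 0.01, 0.013]
ft_force: [-14.8, -4.0, 40.1]
grip_width: 0.004
```

Request:
apply_moves:
  commands:
    - [-0.003, 0, 0.002, 0, 1]
    - [-0.008, 0, 0.002, 0, 1]

```text
clock: 5.42
position: [0.5049, 0.0597, 0.0764]
ee_rot: [-0.028, 0.999, 0.012, 0.016]
ft_force: [-5.0, -2.7, 27.6]
grip_width: -0.002
```

Request:
apply_moves:
  commands:
    - [-0.008, 0, 0.002, 0, 1]
    - [-0.008, 0, 0.002, 0, 1]

```text
clock: 5.58
position: [0.5253, 0.0606, 0.0756]
ee_rot: [-0.028, 0.999, 0.012, 0.019]
ft_force: [-0.1, 0.9, -0.0]
grip_width: -0.002
```

```bash
python3 read.py
```

```text
5.58 [0.5253 0.0606 0.0756] [-0.1  0.9 -0. ]
green 0
needle 83 y lo/mid/hi 0.1649 0.1669 0.1688 x 0.4544 0.4619
```

Request:
apply_moves:
  commands:
    - [0, 0, -0.015, 0, 1]
    - [0.018, 0, 0, 0, 1]
    - [0.012, 0, 0.004, 0, 1]
    - [0, 0, 0.006, 0, 1]
    - [0, 0, 0.001, 0, 1]

```text
clock: 6.05
position: [0.4981, 0.0585, 0.0764]
ee_rot: [-0.028, 0.999, 0.011, 0.019]
ft_force: [-0.7, -1.7, 14.5]
grip_width: -0.0
```

Request:
apply_moves:
  commands:
    - [0, 0, 0.002, 0, 1]
    - [-0.006, 0, 0.002, 0, 1]
    - [-0.008, 0, 0.002, 0, 1]

```text
clock: 6.3
position: [0.519, 0.0594, 0.0758]
ee_rot: [-0.027, 0.999, 0.012, 0.025]
ft_force: [-1.9, -0.4, 2.3]
grip_width: 0.002
```

Request:
apply_moves:
  commands:
    - [-0.007, 0, 0.002, 0, 1]
    - [0, 0, -0.012, 0, 1]
    - [0, 0, -0.008, 0, 1]

```text
clock: 6.55
position: [0.5267, 0.0591, 0.0924]
ee_rot: [-0.027, 0.999, 0.011, 0.023]
ft_force: [0.1, -0.5, 0.5]
grip_width: 0.003
```

```bash
python3 read.py
```

```text
6.55 [0.5267 0.0591 0.0924] [ 0.1 -0.5  0.5]
green 214 y lo/mid/hi 0.1815 0.1845 0.1874 x 0.4422 0.4507
needle 80 y lo/mid/hi 0.1696 0.1715 0.1733 x 0.4524 0.4618
GAP mm 12.99
```

Request:
apply_moves:
  commands:
    - [0.018, 0, 0, 0, 1]
    - [0.012, 0, 0.004, 0, 1]
    - [0, 0, 0.007, 0, 1]
    - [0, 0, 0.002, 0, 1]

```text
clock: 6.93
position: [0.4973, 0.0584, 0.0806]
ee_rot: [-0.028, 0.999, 0.011, 0.025]
ft_force: [0.1, 0.2, -0.4]
grip_width: 0.004
```

Request:
apply_moves:
  commands:
    - [0, 0, 0.002, 0, 1]
    - [-0.006, 0, 0.002, 0, 1]
    - [-0.008, 0, 0.002, 0, 1]

```text
clock: 7.18
position: [0.5132, 0.0593, 0.0763]
ee_rot: [-0.028, 0.999, 0.012, 0.026]
ft_force: [-0.8, -2.8, 8.8]
grip_width: -0.003
```

Request:
apply_moves:
  commands:
    - [-0.006, 0, 0.002, 0, 1]
    - [0, 0, -0.012, 0, 1]
    - [0, 0, -0.008, 0, 1]

```text
clock: 7.43
position: [0.5217, 0.059, 0.094]
ee_rot: [-0.028, 0.999, 0.011, 0.026]
ft_force: [-0.5, -0.2, 0.5]
grip_width: 0.003
```

```bash
python3 read.py
```

```text
7.43 [0.5217 0.059  0.094 ] [-0.5 -0.2  0.5]
green 289 y lo/mid/hi 0.1816 0.1853 0.189 x 0.4422 0.4507
needle 71 y lo/mid/hi 0.1732 0.175 0.1767 x 0.4522 0.4616
GAP mm 10.36
```

Request:
apply_moves:
  commands:
    - [0.017, 0, 0, 0, 1]
    - [0.01, 0, 0.004, 0, 1]
    - [0, 0, 0.009, 0, 1]
    - [0, 0, 0.003, 0, 1]

```text
clock: 7.82
position: [0.4974, 0.0586, 0.0774]
ee_rot: [-0.028, 0.999, 0.012, 0.028]
ft_force: [0.5, 1.1, 1.0]
grip_width: 0.001
```

Request:
apply_moves:
  commands:
    - [0, 0, 0.002, 0, 1]
    - [-0.006, 0, 0.002, 0, 1]
    - [-0.008, 0, 0.002, 0, 1]

```text
clock: 8.07
position: [0.5174, 0.0596, 0.0767]
ee_rot: [-0.028, 0.999, 0.013, 0.033]
ft_force: [-2.0, -0.4, 1.7]
grip_width: -0.002
```

Request:
apply_moves:
  commands:
    - [-0.006, 0, 0.002, 0, 1]
    - [0, 0, -0.012, 0, 1]
    - [0, 0, -0.008, 0, 1]

```text
clock: 8.32
position: [0.524, 0.0591, 0.0943]
ee_rot: [-0.028, 0.999, 0.012, 0.032]
ft_force: [0.6, -0.4, 0.3]
grip_width: 0.001
```

```bash
python3 read.py w3.png
```

```text
8.32 [0.524  0.0591 0.0943] [ 0.6 -0.4  0.3]
green 262 y lo/mid/hi 0.1816 0.1852 0.1887 x 0.4422 0.4505
needle 81 y lo/mid/hi 0.177 0.1788 0.1806 x 0.452 0.4617
GAP mm 6.38
```

Request:
apply_moves:
  commands:
    - [0.017, 0, 0, 0, 1]
    - [0.012, 0, 0.004, 0, 1]
    - [0, 0, 0.009, 0, 1]
    - [0, 0, 0.003, 0, 1]

```text
clock: 8.7
position: [0.4961, 0.0586, 0.0791]
ee_rot: [-0.028, 0.999, 0.013, 0.034]
ft_force: [-0.1, 0.1, -0.0]
grip_width: 0.002
```

Request:
apply_moves:
  commands:
    - [0, 0, 0.002, 0, 1]
    - [-0.006, 0, 0.002, 0, 1]
    - [-0.008, 0, 0.002, 0, 1]

```text
clock: 8.95
position: [0.5133, 0.0596, 0.0764]
ee_rot: [-0.028, 0.999, 0.014, 0.037]
ft_force: [-2.2, -0.3, 2.9]
grip_width: 0.001
```

Request:
apply_moves:
  commands:
    - [-0.005, 0, 0.002, 0, 1]
    - [0, 0, -0.012, 0, 1]
    - [0, 0, -0.008, 0, 1]

```text
clock: 9.2
position: [0.5195, 0.0592, 0.0941]
ee_rot: [-0.028, 0.999, 0.013, 0.036]
ft_force: [0.1, -0.4, 0.2]
grip_width: -0.0
```

```bash
python3 read.py w4.png; python3 -c "
import cv2
im=cv2.imread('pics/w4.png')[60:220,400:560];cv2.imwrite('pics/w4c.png',cv2.resize(im,None,fx=3.5,fy=3.5,interpolation=cv2.INTER_CUBIC))"
```

```text
9.2 [0.5195 0.0592 0.0941] [ 0.1 -0.4  0.2]
green 283 y lo/mid/hi 0.1817 0.1853 0.189 x 0.4423 0.4506
needle 84 y lo/mid/hi 0.1809 0.1828 0.1846 x 0.452 0.4619
GAP mm 2.59
```

View pics/w4c.png

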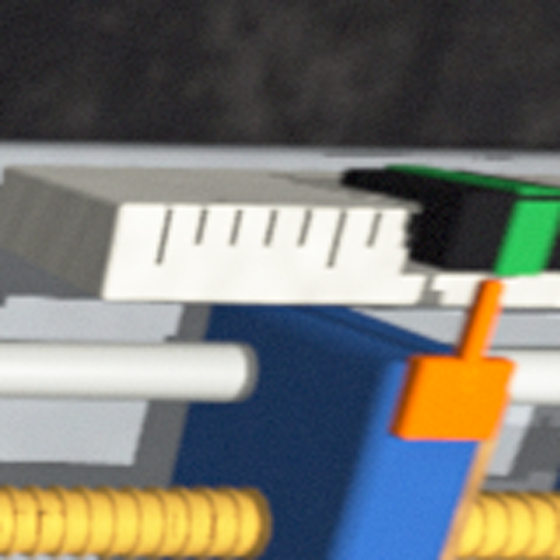

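The close crop shows the needle tip at crop (490,285), just short of the green band, whose near edge spans crop columns 497–548. The lines slant slightly, so I'll refine the readout by fitting lines and comparing them at the needle tip.

```bash
cat >> read.py <<'E'
def line(p,q=None):
    xs=np.round(p[:,0],3);r=[(x,p[xs==x,1].min(),p[xs==x,1].max()) for x in np.unique(xs) if (xs==x).sum()>3]
    r=np.array(r);return np.polyfit(r[:,0],r[:,1],1),np.polyfit(r[:,0],r[:,2],1)
gg=g[(g[:,0]>.4435)];nn=n[n[:,0]<.4605]
gl,gh=line(gg);nl,nh=line(nn)
x=.4515
print("slopes",[round(float(q[0]),3) for q in(gl,gh,nl,nh)])
e=[np.polyval(q,x)*1000 for q in(gl,gh,nl,nh)];print("at x",np.round(e,2),"GAP2",round((e[0]+e[1]-e[2]-e[3])/2,2))
E
python3 read.py
```

```text
9.25 [0.5199 0.0593 0.0952] [ 1.4 -0.5  1. ]
green 264 y lo/mid/hi 0.1813 0.1847 0.1881 x 0.4421 0.4505
needle 83 y lo/mid/hi 0.1801 0.1821 0.1841 x 0.4521 0.4617
GAP mm 2.64
slopes [0.103, -0.262, 0.014, -0.035]
at x [181.83 186.68 180.13 183.2 ] GAP2 2.59
```

Request:
apply_moves:
  commands:
    - [0.014, 0, 0, 0, 1]
    - [0.01, 0, 0.004, 0, 1]
    - [0, 0, 0.009, 0, 1]
    - [0, 0, 0.003, 0, 1]

```text
clock: 9.63
position: [0.4969, 0.0591, 0.0758]
ee_rot: [-0.028, 0.999, 0.014, 0.038]
ft_force: [-7.2, -3.5, 35.9]
grip_width: 0.001
```

Request:
apply_moves:
  commands:
    - [0, 0, 0.002, 0, 1]
    - [-0.006, 0, 0.002, 0, 1]
    - [-0.006, 0, 0.002, 0, 1]
    - [0, 0, -0.012, 0, 1]
    - [0, 0, -0.008, 0, 1]

```text
clock: 10.05
position: [0.5158, 0.0589, 0.0959]
ee_rot: [-0.028, 0.999, 0.015, 0.044]
ft_force: [-0.6, -0.2, 0.1]
grip_width: -0.002
```

```bash
python3 read.py w5.png; python3 -c "
import cv2
im=cv2.imread('pics/w5.png')[60:220,400:560];cv2.imwrite('pics/w5c.png',cv2.resize(im,None,fx=3.5,fy=3.5,interpolation=cv2.INTER_CUBIC))"
```

```text
10.05 [0.5158 0.0589 0.0959] [-0.6 -0.2  0.1]
green 279 y lo/mid/hi 0.1816 0.1854 0.1891 x 0.4422 0.4504
needle 82 y lo/mid/hi 0.1849 0.1867 0.1886 x 0.4518 0.4615
GAP mm -1.37
slopes [0.058, -0.006, -0.013, 0.255]
at x [181.9  189.19 185.04 186.76] GAP2 -0.36
```

View pics/w5c.png

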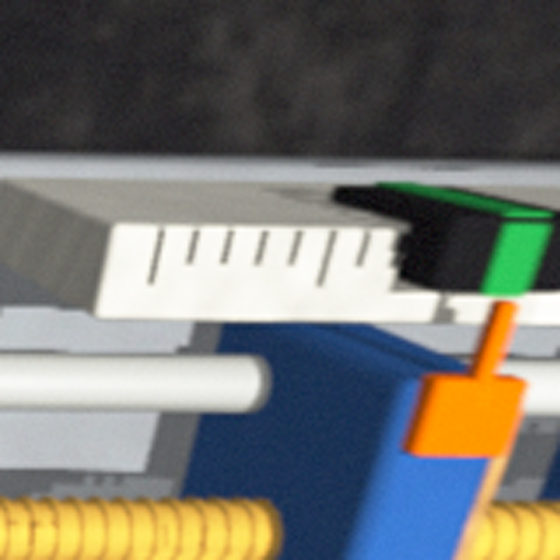

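The crop shows the needle tip at crop (506,303), pointing at the middle of the band's near edge (columns 483–533, middle 508). The numeric readout is slightly past centre, but the band is close to the picture edge there. I'll back off and check from overhead.

Request:
apply_moves:
  commands:
    - [0.012, 0.01, -0.03, 0, 1]
    - [0.016, 0.03, -0.016, 0, 1]
    - [0.016, 0.035, -0.01, 0, 1]
    - [0.01, 0.035, 0, 0, 1]
    - [0, 0.01, 0, 0, 1]

```text
clock: 10.52
position: [0.4469, 0.174, 0.152]
ee_rot: [-0.024, 0.999, 0.014, 0.044]
ft_force: [-0.9, 0.3, 0.2]
grip_width: 0.001
```

Request:
apply_moves:
  commands:
    - [0, 0, 0, 0, 1]
    - [0, 0, 0, 0, 1]
    - [0, 0, 0, 0, 1]

```text
clock: 10.77
position: [0.4455, 0.1759, 0.1517]
ee_rot: [-0.027, 0.999, 0.014, 0.043]
ft_force: [-0.8, -0.7, -0.1]
grip_width: -0.002
```

```bash
python3 read.py w6.png; python3 - <<'E'
from h import *
K,T=cam("wrist");c=pix(K,T,(.452,.185,.0695)).astype(int);print(c)
im=cv2.imread('pics/w6.png');a,b=np.clip(c-50,0,None);cv2.imwrite('pics/w6c.png',cv2.resize(im[b:b+100,a:a+100],None,fx=5,fy=5,interpolation=cv2.INTER_CUBIC))
E
```

```text
10.77 [0.4455 0.1759 0.1517] [-0.8 -0.7 -0.1]
green 110 y lo/mid/hi 0.1812 0.1844 0.1877 x 0.4425 0.4509
needle 31 y lo/mid/hi 0.1838 0.1854 0.1869 x 0.4519 0.4614
GAP mm -0.97
slopes [0.057, -0.005, 0.066, -0.034]
at x [181.57 187.54 183.7  186.87] GAP2 -0.73
[289 217]
```

View pics/w6c.png

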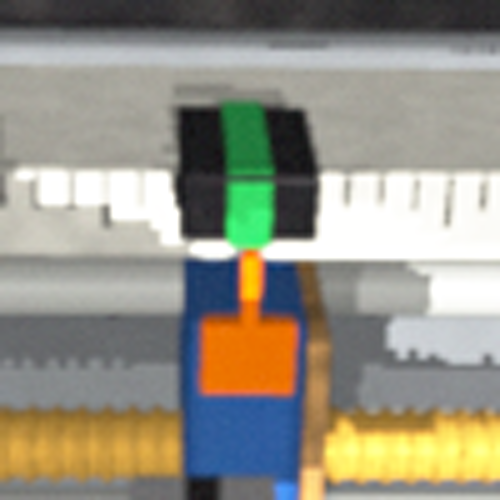

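The overhead crop shows the needle centred at column 251, against a green band running from 227 to 274. The needle is inside the band and the hand is clear, so I'm handing in.

```bash
python3 -c "
from h import *
print(workorder.hand_in())"
```

```text
the job is handed in; nothing more can be done
None
```

I rolled the wheel's top away from the robot with the shut fingertips in seven strokes, lifting between strokes. The needle came up from the open side and stopped inside the green band. I then took the hand clear, to about 15 cm above the bench, and handed in at about 11 s.

- **Final check:** the last overhead picture shows the needle at the middle of the band (column 251; the band spans 227–274). The colour readout put it 0.7–1.0 mm past centre. The two differ slightly, but both are well within the ±3 mm band.
- **Force:** three touch-downs on the wheel were harder than intended. The wrist force reached about 36–40 N briefly, from the fingertips on the wheel; the later strokes were mostly lighter.
- **Other things:** I only touched the wheel, and the arm stayed well away from the lamp, bottle, rack and cassette. I took no separate picture of them at the end.

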